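Release and hold up the drug-case hold-down bar

TASK

The drug case on the counter is held down by a hinged bar whose coupler is latched onto a ball. Lift the yellow keeper link up off the latch knob and stub and lay it in the half-open lock drawer, let go of it, then draw the red latch knob sideways, away from the stub, against its spring, lift the coupler off the ball and raise it about 80 mm. Finish while still holding the bar up and still, so that a nurse can take the case out; leave the two pill bottles, the mortar and the tablet splitter where they are.

Things in the scene. Friction and masses are not known exactly. Their poses are not given: they have to be found in the camera images.
- keeper_grip (a point): Grip point of the loose yellow plastic keeper link: in its upright fin (10 mm thick in x, 30 long in y), 35 mm above the link's underside, 18 mm below the fin's top. The link starts level, its two holes over the red knob (at y +37.5 mm) and a short steel stub (y -37.5 mm), 2 to 3 mm of play all round: lift it straight up over 50 mm to clear. x, y axes as latch_knob's.
- keeper: The same keeper link, about 70 g: a plate 40 (x) x 110 (y) x 8 mm thick with the fin standing 45 mm above the plate's middle; origin at the centre of its underside. While it is on the knob and stub the latch can move only about 5 mm and stays locked.
- latch_knob (a point): Centre of the red latch knob, an upright block 22 (x) x 14 (y) x 45 mm tall on a dark sliding plate on the coupler (plate top 23 mm, coupler top 27 mm below this point). x runs along the bar from ball to hinge, y is the way to pull, z up. The stub (12 mm across, 10 mm tall above the plate) is 75 mm away in -y. The coupler carries the knob: lifting the drawn knob lifts the bar.
- latch_slide (a joint): Sideways travel of the latch in m: 0 locked (sprung), 0.015 fully drawn, along +y of latch_knob. The spring needs about 4 N to start and 10 N at the end, and pulls it back when let go. From about 0.009 on its tooth is out from under the ball and the coupler can be lifted; before that the coupler cannot rise.
- tongue_arm (a joint): Angle of the hinged bar (tongue) in rad: 0 level, with its coupler on the ball; grows as the coupler end is raised, up to 0.9. 0.32 is about 80 mm. The bar and latch weigh about 0.45 kg together (about 3 N to lift at the coupler) and the bar falls back when let go.
- hinge_axis (a point): Centre of the bar's hinge, 72 mm above the counter, 250 mm from the ball at the far end; the hinge line runs along its y axis and x points away from the ball. The bar turns about it; at the start the knob's centre lies 250 mm from it in -x and 34 mm higher.
- coupler (a point): Top face of the steel coupler head over the ball, 80 mm above the counter at the start; the head is a plate 60 (x) x 116 (y) x 8 mm, moving with the bar. The ball is 38 mm across.
- drawer_drop (a point): Point on the lock drawer's inner floor, midway across, 65 mm behind its front wall: a good place for the keeper link. x points into the cabinet, y across, z up. Inside width 244 mm; walls rise 76 mm above this floor, which is 22 mm above the counter. The cabinet is 120 mm high, its front face at least 80 mm from this point in +x.
- bottle_a: Amber pill bottle with white cap, 42 mm across, 82 mm tall; origin at the centre of its underside. Leave alone.
- bottle_b: Second amber pill bottle, the same. Leave alone.
- mortar: White porcelain mortar, 104 mm across, 62 mm tall, its pestle rising to about 105 mm; origin at the centre of its underside. Leave alone.
- splitter: Chrome tablet splitter, 85 x 45 x 29 mm, lying flat; origin at the centre of its underside. Leave alone.
There are look-alikes about, which are no part of the job. There is more than one size of the keeper; the job needs the middle-sized.

How it is judged:
By the outcome, as a careful person would: the job done as asked, in the order asked, and still so for the second after the job is handed in, while the arm keeps its last pose, push and grip.
It also fails if it takes over 54 s, if anything falls off the work surface, if the arm or the gripper's body presses on something with over 40 N, if the wrist force passes 120 N, or if a joint passes its speed limit or range.

ROBOT

A 6-joint arm with a two-finger parallel gripper is mounted at the origin on the work surface. World frame = base frame: x ahead of the robot, y to its left, z up, the work surface at z = 0. Lengths are in m, angles in rad, forces in N, time in s.
With the tool pointing down it reaches from about 0.225 to 0.875 m from the base axis. Payload 3.4 kg.
Tool frame: the origin (TCP) lies on the centre line of the jaws, within the pads' length; the fingertips stand 25 mm ahead of it and the grasp point (between the pads) lies 6 mm ahead of it (bot.tcp_to_tips is the distance from the TCP to the fingertips, in m); z points along the fingers, y is the line along which they close (so a half turn about z gives the same grasp; the last joint's range is limited). The gripper opens to 85 mm and grips with 20 to 120 N. Pads are 22 mm wide; open, the fingers measure 114 mm over their backs; the gripper's body (76 mm by 85 mm) begins 54 mm behind the grasp point. The pads swing forward as they close: fully open they stand 13 mm farther back than shut.
Start: joints at [1.082, 0.276, 1.505, -0, 1.361, -0.121], TCP at [0.207, 0.537, 0.256] pointing down, gripper open.
Joint ranges: [-2.89, 2.89], [-0.75, 2.08], [0.22, 2.7], [-1.18, 4.32], [0.11, 2.71], [-2.7, 2.7]. Speed limits (rad/s): [2.57, 2.57, 3.14, 3.14, 3.14, 3.14].

INTERFACE

Orientations are given as a rotation vector (axis times angle).
In Python, from plant import bot gives the robot as it stands. The module is installed in compiled form; this text tells all that it offers.
- The arm moves only by the tool apply_moves, never from a script. Its argument "targets" is one flat list of numbers, 7 for each row, row after row: the shift along the tool's x, y, z as a fraction of full scale, then the turn, a rotation vector about the tool's x, y, z as a fraction of full scale, then the gripper command: -1 is shut, 1 is fully open, values between are in proportion. A call has 1 to 20 rows; each row is the pose to reach, as a shift and turn from the pose commanded when the call began, along the tool's axes at that moment; what a row does not reach only later rows make up. Full scale, the value 1, is 8 cm for a shift and 30 degrees for a turn. A row lasts 1/10 s, in which the tool goes at most 50 mm and 8.59 degrees, less where a joint would pass 70% of its speed; a pose out of reach is approached as far as the arm can. A call with a number of a shift or a turn outside -1 to 1 is refused whole. A call with a gripper value outside its range is refused whole. The fingers move at their own pace and stop on an object; "squeeze" is the grip in N (left out, the last holds). Time passes only in rows, so rows that repeat a pose let the fingers close. It gives the time, the measured TCP pose, the force, the opening and the grip force at its end, in the units of the state.
- bot.get_obs(): the state, without advancing time (a new reading comes with each control period).
- bot.camera(name): name is "scene" or "top" or "wrist"; returns (picture, depth): 420x560x3 uint8, blue, green, red; 420x560 float32, m along the optical axis (not along the pixel's ray), 0 where there is no reading.
- bot.camera_info(name): a dict with "fx", "fy", "cx", "cy" (pixels), "k1" (the pictures are not rectified: a ray, as slopes to the right and down, at radius r is drawn at 1 + k1 r^2 times it, then the intrinsics apply), "origin" and "orientation" of the camera in the world. Camera axes: x right, y down, z forward; pixel columns grow to the right and rows downward; lengths in m; the calibration is good to about 2 mm. A picture is of the moment at which its call begins: read the wrist's pose just before it. camera_info takes no time and is no camera call; for the wrist camera it gives the pose at the moment of the call.
- bot.finish_job(): hands the job in; it is judged then, once.
The state is a dict: "time_s": time; "q": joint angles; "dq": joint speeds; "effort": joint torques, N m; "tcp_pos": TCP position; "ee_rot": TCP orientation; "contact_force": force on the tool from outside, world axes, zero at the start; "ft_torque": the same for the moment, N m; "width": opening from 0.0 (shut) to 1.0 (fully open); "finger_force": force on a finger pad.
Only numpy, scipy, OpenCV 4.12 (cv2) and the standard library are available. Lean on these libraries where they do the work, as an engineer would, in place of code of your own. Each camera call takes 0.05 s, during which the arm holds its last target. There are 200 camera calls.

## Working session

There is one attempt and no reset: what is moved stays moved. The work goes in short steps, Python scripts to look and compute and a tool call to move; the robot and the scene stay as the last step left them, time stands still between calls to the robot, and variables do not carry over. Pictures are saved under pics/ and viewed, at most 10 in all, crops included, and the job is handed in when it is done.

Besides the shell and the picture viewer there is one more tool, called after ">>>" by a JSON object that holds its "api" and its "payload". apply_moves: Moves the arm, as the interface text tells. Its arguments: {"type":"object","properties":{"targets":{"type":"array"},"squeeze":{"type":"number"}},"required":["targets"]}

```bash
mkdir -p pics
cat > h.py <<'E'
import numpy as np, cv2
from scipy.spatial.transform import Rotation as R
from plant import bot
def cam(n):
    i=bot.camera_info(n); p,d=bot.camera(n); return p,d,i
def rot(o):
    o=np.array(o,float)
    return o if o.shape==(3,3) else (R.from_rotvec(o).as_matrix() if o.size==3 else R.from_quat(o).as_matrix())
def ray(i,u,v):
    K=np.array([[i['fx'],0,i['cx']],[0,i['fy'],i['cy']],[0,0,1.]])
    pt=cv2.undistortPoints(np.array([[[u,v]]],float),K,np.array([i['k1'],0,0,0,0.]))[0,0]
    return np.array(i['origin']),rot(i['orientation'])@np.array([pt[0],pt[1],1])
def onz(i,u,v,z):
    o,r=ray(i,u,v); return o+r*(z-o[2])/r[2]
def dep(i,d,u,v):
    o,r=ray(i,u,v); return o+r*d[int(v),int(u)]
E
python3 - <<'E'
from h import *
import pickle
s={}
for n in ['scene','top']:
    p,d,i=cam(n); s[n]=(p,d,i); cv2.imwrite(f'pics/{n}0.png',p); print(n,i)
pickle.dump(s,open('s0.pkl','wb')); print(bot.get_obs())
E
```

```text
scene {'fx': 429.3031904961144, 'fy': 429.3031904961144, 'cx': 281.52659054690076, 'cy': 202.3672261544513, 'k1': -0.10314796121331472, 'origin': array([1.12949662, 0.76926969, 1.06146434]), 'orientation': array([-0.88845334, -2.55491198,  1.04641353])}
top {'fx': 460.6494363729822, 'fy': 460.6494363729822, 'cx': 278.66003444602575, 'cy': 206.57787149062156, 'k1': -0.1028533076731035, 'origin': array([0.3407911 , 0.06880461, 1.16303982]), 'orientation': array([-2.08161884,  2.14500116, -0.22854012])}
{'time_s': 0.1, 'q': array([ 1.08203286e+00,  2.76537202e-01,  1.50602177e+00, -6.62678198e-06,
        1.36069709e+00, -1.20973748e-01]), 'dq': array([-0.00023534, -0.00165518, -0.00425962,  0.00127998, -0.00068418,
        0.00031252]), 'effort': array([ 5.47791697e-04, -4.17701554e+01, -2.46403724e+01, -4.33972109e-04,
        5.92457101e-03, -9.55575459e-07]), 'tcp_pos': array([0.20653053, 0.53616193, 0.255517  ]), 'ee_rot': array([-5.74379581e-01, -3.08813668e+00,  2.49505210e-03]), 'contact_force': array([ 0.68354484,  0.27669217, -0.63824397]), 'ft_torque': array([ 0.00282451, -0.03285961, -0.0120771 ]), 'finger_force': 0.0, 'width': 1.0003066865670103}
```

View pics/scene0.png

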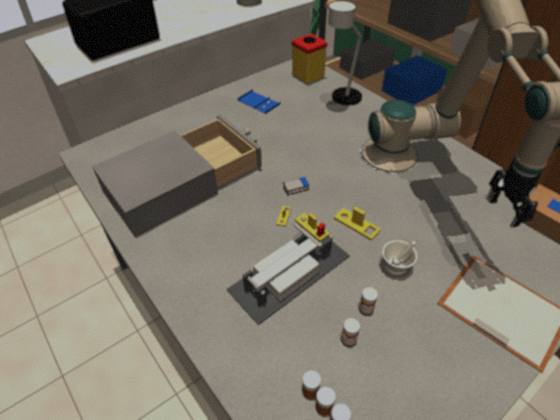

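View pics/top0.png

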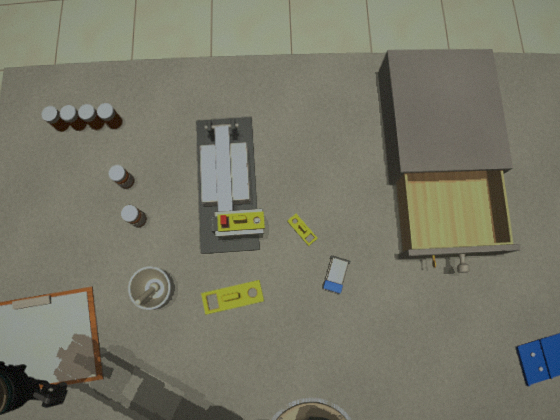

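Top view: the candidates for the keeper are the link on the red knob and coupler at (240,221), the large loose link at (232,297) and the small loose link at (302,229). I choose the one at (240,221), because it sits on the knob (red at 224,221). The drawer interior is around (455,210), the hinge is at (222,130), and both bottles, the mortar and the splitter are well clear.

Run:
```python
from h import *
import pickle
s=pickle.load(open('s0.pkl','rb')); p,d,i=s['top']
hsv=cv2.cvtColor(p,cv2.COLOR_BGR2HSV)
def rep(name,m,z):
    cs,_=cv2.findContours(m,cv2.RETR_EXTERNAL,cv2.CHAIN_APPROX_NONE)
    for c in cs:
        if cv2.contourArea(c)<25: continue
        w=np.array([onz(i,*q[0],z)[:2] for q in c],np.float32)
        (cx,cy),(a,b),an=cv2.minAreaRect(w)
        print(name,c.mean(0)[0].round(0),'c',round(cx,4),round(cy,4),'size',round(a,3),round(b,3),'ang',round(an,1))
m=cv2.inRange(hsv,(22,120,70),(38,255,255)); m=cv2.morphologyEx(m,cv2.MORPH_CLOSE,np.ones((3,3)))
m[:, 350:]=0
r=cv2.inRange(hsv,(0,150,80),(6,255,255))|cv2.inRange(hsv,(172,150,80),(180,255,255))
r[250:]=0
rep('yel',m,.092); rep('red',r,.129)
# bar end / hinge, drawer corners
for n,(u,v),z in [('hinge',(222,130),.08),('bar',(223,200),.08),('dFL',(410,248),.022),('dFR',(500,244),.022),('dBL',(403,175),.098),('dFLtop',(401,250),.098),('dFRtop',(519,247),.098),('dBR',(510,172),.098),('cabL',(400,170),.12),('cabR',(511,168),.12)]:
    print(n,onz(i,u,v,z).round(3),dep(i,d,u,v).round(3))
c=p[190:330,180:350]; c2=p[150:270,380:530]
o=np.zeros((600,800,3),np.uint8); a=cv2.resize(c,None,fx=4,fy=4); o[:560,:680]=a
b=cv2.resize(c2,None,fx=1,fy=1)
cv2.imwrite('pics/crop.png',o)
cv2.imwrite('pics/drawer.png',cv2.resize(c2,None,fx=5,fy=5))
```

```text
yel [232. 297.] c 0.3605 0.172 size 0.05 0.137 ang 11.3
yel [302. 229.] c 0.5126 0.0055 size 0.078 0.028 ang 38.5
yel [237. 221.] c 0.5362 0.1503 size 0.04 0.11 ang 1.8
red [223. 220.] c 0.5331 0.1862 size 0.011 0.019 ang 89.7
hinge [0.771 0.195 0.08 ] [0.773 0.195 0.075]
bar [0.591 0.193 0.08 ] [0.592 0.193 0.077]
dFL [ 0.467 -0.268  0.022] [ 0.461 -0.25   0.083]
dFR [ 0.469 -0.505  0.022] [ 0.46  -0.466  0.1  ]
dBL [ 0.636 -0.244  0.098] [ 0.639 -0.247  0.088]
dFLtop [ 0.455 -0.224  0.098] [ 0.465 -0.25   0.001]
dFRtop [ 0.451 -0.514  0.098] [ 0.45  -0.509  0.106]
dBR [ 0.638 -0.516  0.098] [ 0.666 -0.571 -0.002]
cabL [ 0.643 -0.232  0.12 ] [ 0.642 -0.231  0.122]
cabR [ 0.642 -0.508  0.12 ] [ 0.642 -0.51   0.117]
```

View pics/crop.png

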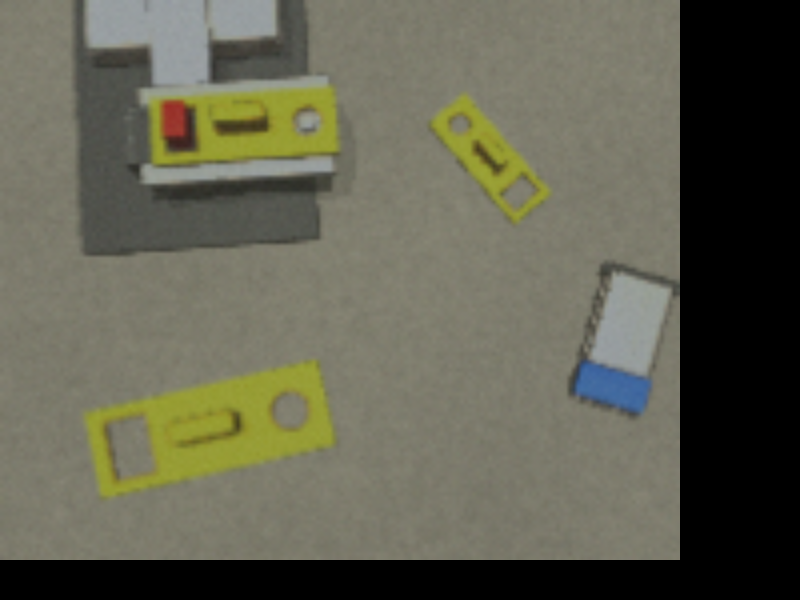

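View pics/drawer.png

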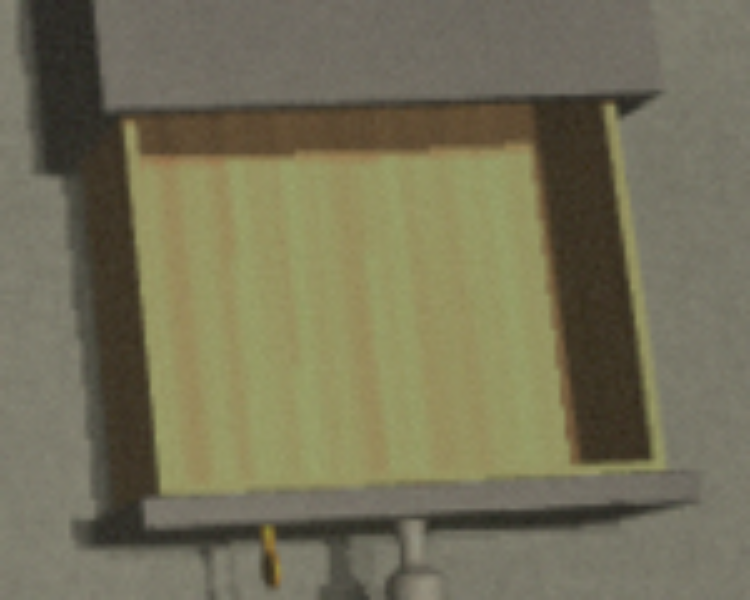

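The crop confirms the choice: the link on the coupler is 40x110 mm, the middle of the three, with the red knob and steel stub through its holes. Its fin is at crop (240,115). In the drawer crop the inner floor is empty, with the front wall at about row 490.

```bash
cat >> h.py <<'E'
def plan(target,yaxis_ang=None,pitch=None):
    o=bot.get_obs(); T=rot(o['ee_rot']); dp=T.T@(np.array(target)-o['tcp_pos'])
    print('t',round(o['time_s'],2),'tcp',o['tcp_pos'].round(4),'F',np.round(o['contact_force'],1),'w',round(o['width']*.085,4),'ff',round(o['finger_force'],1),'q',o['q'].round(2))
    print('tool x',T[:,0].round(3),'y',T[:,1].round(3),'z',T[:,2].round(3))
    print('shift frac',(dp/.08).round(3))
    if yaxis_ang is not None:
        for a in (yaxis_ang,yaxis_ang+np.pi):
            y=np.array([np.cos(a),np.sin(a),0]); z=np.array([0,0,-1.]); D=np.stack([np.cross(y,z),y,z],1)
            print('turn frac',(R.from_matrix(T.T@D).as_rotvec()/np.radians(30)).round(3))
E
python3 - <<'E'
from h import *
import pickle
s=pickle.load(open('s0.pkl','rb')); p,d,i=s['top']
hsv=cv2.cvtColor(p,cv2.COLOR_BGR2HSV)
print('fin top',onz(i,240.5,217.5,.137).round(3),'stub',onz(i,180+307/4,190+119/4,.094).round(3))
plan([.536,.150,.23],np.radians(1.5))
print(bot.tcp_to_tips, {k:bot.camera_info('wrist')[k] for k in('fx','origin','orientation')})
E
```

```text
fin top [0.536 0.147 0.137] stub [0.538 0.112 0.094]
t 0.1 tcp [0.2065 0.5362 0.2555] F [ 0.7  0.3 -0.6] w 0.085 ff 0.0 q [ 1.08  0.28  1.51 -0.    1.36 -0.12]
tool x [-0.933  0.36   0.   ] y [ 0.36   0.933 -0.002] z [-0.001 -0.001 -1.   ]
shift frac [-5.579 -3.023  0.323]
turn frac [-3.000e-03  2.000e-03  2.248e+00]
turn frac [-2.000e-03 -3.000e-03 -3.752e+00]
0.025 {'fx': 331.38248232403726, 'origin': array([0.14137348, 0.5605264 , 0.37366404]), 'orientation': array([2.39322651, 1.64233523, 0.23067415])}
```

>>> {"api": "apply_moves", "payload": {"targets": [-0.25,-0.13,0,0,0,0.25,1,-0.5,-0.27,0,0,0,0.5,1,-0.75,-0.4,0,0,0,0.75,1,-1,-0.54,0,0,0,1,1,-1,-0.54,0,0,0,1,1]}}

```text
time_s: 0.6
tcp_pos: [0.2671, 0.4655, 0.2559]
ee_rot: [1.359, 2.831, -0.003]
contact_force: [0.4, 0.4, -0.4]
width: 1.0
finger_force: 0.0
```

>>> {"api": "apply_moves", "payload": {"targets": [-0.25,0.01,0,0,0,0.25,1,-0.5,0.02,0,0,0,0.5,1,-0.75,0.02,0,0,0,0.75,1,-1,0.03,0,0,0,1,1,-1,0.03,0,0,0,1,1]}}

```text
time_s: 1.1
tcp_pos: [0.3187, 0.406, 0.2561]
ee_rot: [2.043, 2.386, -0.001]
contact_force: [0.8, -0.2, -0.0]
width: 1.002
finger_force: 0.0
```

>>> {"api": "apply_moves", "payload": {"targets": [-0.33,0.2,0,0,0,0.08,1,-0.67,0.41,0,0,0,0.16,1,-1,0.615,0,0,0,0.248,1,-1,0.615,0,0,0,0.248,1]}}

```text
time_s: 1.5
tcp_pos: [0.3805, 0.3343, 0.2562]
ee_rot: [2.192, 2.249, 0.0]
contact_force: [-0.2, -0.7, 0.1]
width: 0.996
finger_force: 0.0
```

```bash
python3 -c "
from h import *
plan([.536,.150,.23],np.radians(1.5))"
```

```text
t 1.5 tcp [0.3805 0.3343 0.2562] F [-0.2 -0.7  0.1] w 0.0847 ff 0.0 q [ 0.58  0.17  1.65 -0.    1.32  0.56]
tool x [-0.026  1.    -0.   ] y [1.    0.026 0.001] z [ 0.001 -0.    -1.   ]
shift frac [-2.354  1.883  0.329]
turn frac [ 0.001  0.001 -0.001]
turn frac [ 1.000e-03 -2.000e-03  5.999e+00]
```

>>> {"api": "apply_moves", "payload": {"targets": [-0.5,0.4,0,0,0,0,1,-1,0.8,0,0,0,0,1,-1,0.8,0,0,0,0,1]}}

```text
time_s: 1.8
tcp_pos: [0.4479, 0.2551, 0.2561]
ee_rot: [2.192, 2.247, 0.001]
contact_force: [-0.7, 1.2, -0.1]
width: 1.006
finger_force: 0.0
```

>>> {"api": "apply_moves", "payload": {"targets": [-0.5,0.4,0,0,0,0,1,-1,0.8,0,0,0,0,1,-1,0.8,0,0,0,0,1]}}

```text
time_s: 2.1
tcp_pos: [0.5142, 0.1769, 0.256]
ee_rot: [2.192, 2.247, 0.001]
contact_force: [-0.2, 0.9, 0.1]
width: 1.003
finger_force: 0.0
```

>>> {"api": "apply_moves", "payload": {"targets": [-0.35,0.28,0,0,0,0,1,-0.35,0.28,0,0,0,0,1,-0.35,0.28,0,0,0,0,1,-0.35,0.28,0,0,0,0,1]}}

```text
time_s: 2.5
tcp_pos: [0.5332, 0.1531, 0.2562]
ee_rot: [-2.189, -2.251, -0.0]
contact_force: [0.8, -0.2, -0.1]
width: 0.996
finger_force: 0.0
```

Run:
```python
from h import *
import pickle
p,d,i=cam('wrist'); cv2.imwrite('pics/w1.png',p); pickle.dump((p,d,i),open('w1.pkl','wb'))
plan([.536,.150,.125],np.radians(1.5))
hsv=cv2.cvtColor(p,cv2.COLOR_BGR2HSV)
m=cv2.inRange(hsv,(22,120,60),(38,255,255)); m=cv2.morphologyEx(m,cv2.MORPH_CLOSE,np.ones((5,5)))
r=cv2.inRange(hsv,(0,150,60),(6,255,255))|cv2.inRange(hsv,(172,150,60),(180,255,255))
for n,mm,z in(('y',m,.092),('r',r,.129)):
    for c in cv2.findContours(mm,cv2.RETR_EXTERNAL,cv2.CHAIN_APPROX_NONE)[0]:
        if cv2.contourArea(c)<200: continue
        w=np.array([onz(i,*q[0],z)[:2] for q in c],np.float32)
        print(n,c.mean(0)[0].round(),cv2.minAreaRect(w))
# depth based fin: points with z in .11-.145 and yellow
v,u=np.nonzero(m&(d>0).astype(np.uint8)*255)
P=np.array([dep(i,d,a,b) for a,b in zip(u,v)])
f=P[(P[:,2]>.125)&(P[:,2]<.15)]; print('fin',len(f),f.min(0).round(4),f.max(0).round(4),np.median(f,0).round(4))
```

```text
t 2.55 tcp [0.5332 0.153  0.2563] F [ 0.1  0.6 -0.4] w 0.0852 ff 0.0 q [0.15 0.25 1.55 0.   1.35 0.12]
tool x [-0.028  1.     0.001] y [ 1.     0.028 -0.001] z [-0.001  0.001 -1.   ]
shift frac [-0.04   0.036  1.641]
turn frac [-0.002 -0.002  0.004]
turn frac [ 3.000e-03 -2.000e-03 -5.996e+00]
y [265. 305.] ((0.5301217436790466, 0.051944948732852936), (0.06587497889995575, 0.02924007549881935), 38.670223236083984)
y [278. 202.] ((0.5382257103919983, 0.1507132351398468), (0.04008316248655319, 0.11044898629188538), 2.158033609390259)
y [114. 152.] ((0.3970850706100464, 0.18939343094825745), (0.056166164577007294, 0.11543607711791992), 11.24605655670166)
r [278. 167.] ((0.5366862416267395, 0.190141499042511), (0.020823467522859573, 0.0169364120811224), 1.6134483814239502)
fin 522 [0.5329 0.1369 0.1255] [0.5428 0.1661 0.1389] [0.5378 0.153  0.137 ]
```

View pics/w1.png

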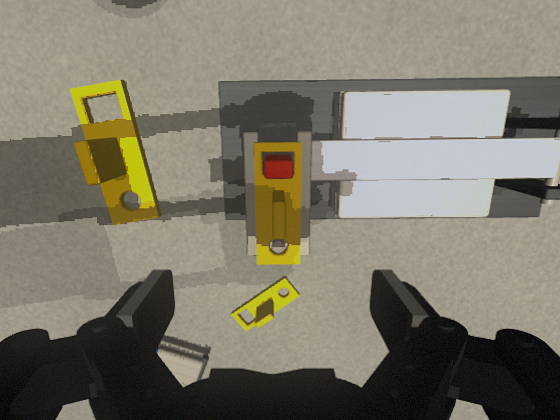

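The wrist view shows the keeper on the coupler at (278,202), with the red knob at (278,167), the stub at (278,245) and the fin at (280,215). It lies squarely under the open jaws.

>>> {"api": "apply_moves", "payload": {"targets": [-0.03,0.06,0.3,0,0,0,0,-0.03,0.06,0.6,0,0,0,0,-0.03,0.06,0.85,0,0,0,0,-0.03,0.06,0.9,0,0,0,0]}}

```text
time_s: 2.95
tcp_pos: [0.5367, 0.15, 0.1821]
ee_rot: [-2.188, -2.249, 0.006]
contact_force: [-0.2, 0.5, 0.4]
width: 0.498
finger_force: 0.0
```

>>> {"api": "apply_moves", "payload": {"targets": [0,0,0.25,0,0,0,0,0,0,0.5,0,0,0,0,0,0,0.68,0,0,0,0,0,0,0.74,0,0,0,0,0,0,0.74,0,0,0,0,0,0,0.74,0,0,0,-0.5,0,0,0.74,0,0,0,-1,0,0,0.74,0,0,0,-1,0,0,0.74,0,0,0,-1,0,0,0.74,0,0,0,-1,0,0,0.74,0,0,0,-1], "squeeze": 35}}

```text
time_s: 4.05
tcp_pos: [0.5397, 0.1493, 0.1262]
ee_rot: [2.192, 2.249, 0.003]
contact_force: [-1.3, 0.4, 5.6]
width: 0.112
finger_force: 37.4
```

```bash
python3 -c "
from h import *
plan([.538,.151,.225])"
```

```text
t 4.05 tcp [0.5397 0.1493 0.1262] F [-1.3  0.4  5.6] w 0.0095 ff 37.4 q [0.15 0.36 1.73 0.   1.05 0.12]
tool x [-0.026  1.     0.001] y [1.    0.026 0.002] z [ 0.002  0.001 -1.   ]
shift frac [ 0.023 -0.019 -1.236]
```

>>> {"api": "apply_moves", "payload": {"targets": [0,0,-0.1,0,0,0,-1,0,0,-0.22,0,0,0,-1,0,0,-0.36,0,0,0,-1,0,0,-0.5,0,0,0,-1,0,0,-0.65,0,0,0,-1,0,0,-0.8,0,0,0,-1,0,0,-1,0,0,0,-1,0,0,-1,0,0,0,-1,0,0,-1,0,0,0,-1]}}

```text
time_s: 4.95
tcp_pos: [0.5392, 0.1491, 0.2055]
ee_rot: [2.192, 2.25, 0.001]
contact_force: [0.7, -0.4, -0.4]
width: 0.112
finger_force: 36.5
```

Run:
```python
from h import *
p,d,i=cam('wrist'); cv2.imwrite('pics/w2.png',p)
plan([.53,-.372,.206],np.radians(0.8))
```

```text
t 5.0 tcp [0.5388 0.149  0.2048] F [ 0.6 -1.3 -0.5] w 0.0094 ff 36.5 q [0.15 0.29 1.62 0.   1.23 0.12]
tool x [-0.026  1.    -0.   ] y [ 1.     0.026 -0.001] z [-0.001 -0.    -1.   ]
shift frac [-6.508 -0.279 -0.014]
turn frac [-0.001  0.     0.023]
turn frac [-0.000e+00 -2.000e-03 -5.977e+00]
```

View pics/w2.png

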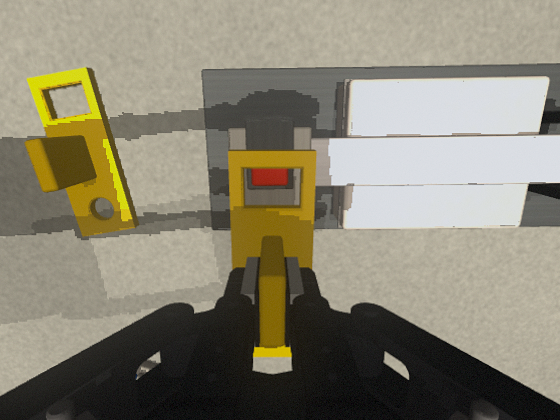

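The keeper is up level in the jaws and its hole is clear of the red knob (270,177). Next I carry it to the drawer.

>>> {"api": "apply_moves", "payload": {"targets": [-0.3,0,0,0,0,0,-1,-0.65,-0.02,0,0,0,0,-1,-1,-0.04,0,0,0,0,-1]}}

```text
time_s: 5.3
tcp_pos: [0.5373, 0.0684, 0.204]
ee_rot: [-2.19, -2.25, 0.002]
contact_force: [0.2, 0.6, -1.5]
width: 0.111
finger_force: 36.5
```

>>> {"api": "apply_moves", "payload": {"targets": [-0.35,0,0,0,0,0,-1,-0.7,-0.02,0,0,0,0,-1,-1,-0.04,0,0,0,0,-1]}}

```text
time_s: 5.6
tcp_pos: [0.5362, -0.0124, 0.204]
ee_rot: [-2.192, -2.249, 0.002]
contact_force: [0.9, 0.3, -1.3]
width: 0.112
finger_force: 36.5
```

>>> {"api": "apply_moves", "payload": {"targets": [-0.35,0,0,0,0,0,-1,-0.7,-0.02,0,0,0,0,-1,-1,-0.04,0,0,0,0,-1]}}

```text
time_s: 5.9
tcp_pos: [0.5351, -0.0923, 0.204]
ee_rot: [-2.192, -2.248, 0.002]
contact_force: [0.4, -0.4, -1.1]
width: 0.114
finger_force: 36.5
```

>>> {"api": "apply_moves", "payload": {"targets": [-0.35,0,0,0,0,0,-1,-0.7,-0.02,0,0,0,0,-1,-1,-0.04,0,0,0,0,-1]}}

```text
time_s: 6.2
tcp_pos: [0.534, -0.1724, 0.204]
ee_rot: [-2.192, -2.248, 0.001]
contact_force: [0.1, 0.5, 0.1]
width: 0.11
finger_force: 36.5
```

>>> {"api": "apply_moves", "payload": {"targets": [-0.35,0,0,0,0,0,-1,-0.7,-0.02,0,0,0,0,-1,-1,-0.04,0,0,0,0,-1,-1,-0.04,0,0,0,0,-1]}}

```text
time_s: 6.6
tcp_pos: [0.5331, -0.2541, 0.2038]
ee_rot: [-2.195, -2.246, 0.002]
contact_force: [-0.3, 0.7, -0.6]
width: 0.113
finger_force: 36.5
```

Run:
```python
from h import *
p,d,i=cam('top'); cv2.imwrite('pics/t2.png',p)
plan([.53,-.372,.064],np.radians(0.8))
```

```text
t 6.65 tcp [ 0.5329 -0.2522  0.2038] F [0.1 0.5 0. ] w 0.0097 ff 36.5 q [-0.56  0.33  1.56  0.    1.26 -0.58]
tool x [-0.024  1.     0.001] y [ 1.     0.024 -0.002] z [-0.002  0.001 -1.   ]
shift frac [-1.499 -0.069  1.746]
turn frac [-0.003 -0.003  0.018]
turn frac [ 4.000e-03 -5.000e-03 -5.982e+00]
```

View pics/t2.png

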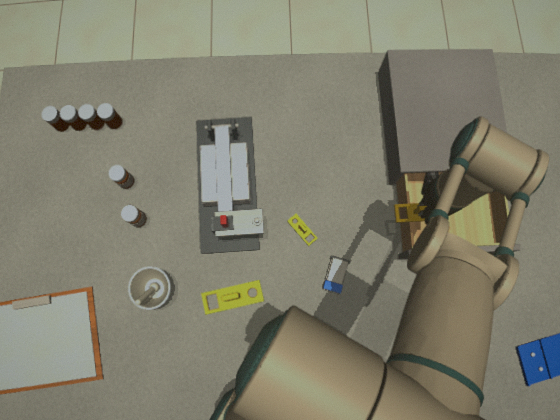

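The keeper is over the drawer's left wall at (410,212), high above it. The bar, with its bare red knob at (224,221), is undisturbed. I move another 120 mm to the middle and then go down.

>>> {"api": "apply_moves", "payload": {"targets": [-0.35,0,0,0,0,0,-1,-0.7,-0.04,0,0,0,0,-1,-1,-0.04,0,0,0,0,-1]}}

```text
time_s: 6.95
tcp_pos: [0.532, -0.3307, 0.2044]
ee_rot: [-2.19, -2.25, -0.0]
contact_force: [0.3, -0.1, -0.7]
width: 0.111
finger_force: 36.5
```

>>> {"api": "apply_moves", "payload": {"targets": [-0.3,-0.02,0,0,0,0,-1,-0.5,-0.03,0,0,0,0,-1,-0.5,-0.03,0.3,0,0,0,-1,-0.5,-0.03,0.6,0,0,0,-1,-0.5,-0.03,0.85,0,0,0,-1,-0.5,-0.03,1,0,0,0,-1,-0.5,-0.03,1,0,0,0,-1]}}

```text
time_s: 7.65
tcp_pos: [0.5302, -0.3696, 0.1229]
ee_rot: [-2.188, -2.247, -0.0]
contact_force: [0.3, -0.5, -1.3]
width: 0.114
finger_force: 36.5
```

>>> {"api": "apply_moves", "payload": {"targets": [0,0,0.25,0,0,0,-1,0,0,0.45,0,0,0,-1,0,0,0.6,0,0,0,-1,0,0,0.69,0,0,0,-1,0,0,0.69,0,0,0,-1,0,0,0.69,0,0,0,-1]}}

```text
time_s: 8.25
tcp_pos: [0.5315, -0.3716, 0.0705]
ee_rot: [2.192, 2.249, 0.0]
contact_force: [0.8, -0.2, -0.8]
width: 0.111
finger_force: 36.5
```

```bash
python3 -c "
from h import *
plan([.53,-.372,.064],np.radians(0.8))"
```

```text
t 8.25 tcp [ 0.5315 -0.3716  0.0705] F [ 0.8 -0.2 -0.8] w 0.0094 ff 36.5 q [-0.72  0.53  1.59  0.    1.02 -0.74]
tool x [-0.026  1.    -0.001] y [1.    0.026 0.001] z [ 0.001 -0.001 -1.   ]
shift frac [-0.004 -0.019  0.082]
turn frac [0.002 0.001 0.023]
turn frac [-2.000e-03  3.000e-03 -5.977e+00]
```

>>> {"api": "apply_moves", "payload": {"targets": [0,0,0.03,0,0,0,-1,0,0,0.05,0,0,0,-1,0,0,0.07,0,0,0,-1,0,0,0.07,0,0,0,-1,0,0,0.07,0,0,0,-1]}}

```text
time_s: 8.75
tcp_pos: [0.531, -0.3713, 0.0643]
ee_rot: [-2.192, -2.25, -0.0]
contact_force: [0.4, -0.2, -1.2]
width: 0.11
finger_force: 36.4
```

>>> {"api": "apply_moves", "payload": {"targets": [0,0,0.02,0,0,0,-1,0,0,0.03,0,0,0,-1,0,0,0.03,0,0,0,-1]}}

```text
time_s: 9.05
tcp_pos: [0.5319, -0.3713, 0.0642]
ee_rot: [2.191, 2.248, 0.002]
contact_force: [-0.7, 2.0, 9.3]
width: 0.116
finger_force: 38.0
```

Contact with the floor (9 N). I release the link and withdraw straight up.

>>> {"api": "apply_moves", "payload": {"targets": [0,0,-0.01,0,0,0,-0.3,0,0,-0.01,0,0,0,0,0,0,-0.01,0,0,0,0,0,0,-0.01,0,0,0,0,0,0,-0.2,0,0,0,0,0,0,-0.45,0,0,0,0,0,0,-0.7,0,0,0,0,0,0,-1,0,0,0,0,0,0,-1,0,0,0,0]}}

```text
time_s: 9.95
tcp_pos: [0.5327, -0.3728, 0.1452]
ee_rot: [2.188, 2.245, 0.001]
contact_force: [0.8, 0.3, 0.3]
width: 0.499
finger_force: 0.0
```

>>> {"api": "apply_moves", "payload": {"targets": [0,0,-0.3,0,0,0,0,0,0,-0.6,0,0,0,0,0,0,-1,0,0,0,0,0,0,-1,0,0,0,0]}}

```text
time_s: 10.35
tcp_pos: [0.5327, -0.3728, 0.2255]
ee_rot: [2.187, 2.245, 0.001]
contact_force: [0.7, 0.5, -0.4]
width: 0.501
finger_force: 0.0
```

Run:
```python
from h import *
p,d,i=cam('wrist'); cv2.imwrite('pics/w3.png',p)
plan([.537,.188,.22],np.radians(91.8))
```

```text
t 10.4 tcp [ 0.5318 -0.372   0.2231] F [-1.1  0.1  0.3] w 0.0423 ff 0.0 q [-0.72  0.4   1.39  0.    1.34 -0.74]
tool x [-0.026  1.    -0.002] y [1.    0.026 0.003] z [ 0.003 -0.002 -1.   ]
shift frac [6.996 0.247 0.023]
turn frac [ 0.     0.008 -3.01 ]
turn frac [ 0.008 -0.     2.99 ]
```

View pics/w3.png

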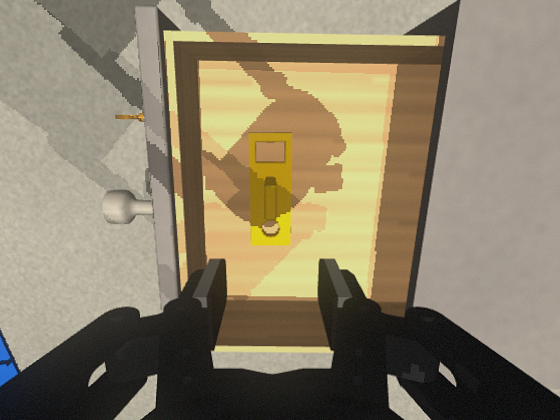

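The keeper lies flat and free on the drawer floor at (270,190). I go back to the knob, turning the jaws 90° so that they close along the pull direction.

>>> {"api": "apply_moves", "payload": {"targets": [0.3,0,0,0,0,0,0,0.7,0,0,0,0,0,0,1,0.03,0,0,0,0,0]}}

```text
time_s: 10.7
tcp_pos: [0.5299, -0.2892, 0.2193]
ee_rot: [-2.189, -2.246, 0.0]
contact_force: [0.0, -0.3, -0.3]
width: 0.498
finger_force: 0.0
```

>>> {"api": "apply_moves", "payload": {"targets": [0.35,0,0,0,0,0,0,0.7,0,0,0,0,0,0,1,0.03,0,0,0,0,0]}}

```text
time_s: 11.0
tcp_pos: [0.5302, -0.2093, 0.2195]
ee_rot: [-2.189, -2.247, 0.001]
contact_force: [0.2, 1.0, 0.0]
width: 0.499
finger_force: 0.0
```

>>> {"api": "apply_moves", "payload": {"targets": [0.35,0,0,0,0,0,0,0.7,0,0,0,0,0,0,1,0.03,0,0,0,0,0]}}

```text
time_s: 11.3
tcp_pos: [0.5305, -0.1294, 0.2196]
ee_rot: [-2.189, -2.247, 0.002]
contact_force: [0.4, 0.0, -0.7]
width: 0.502
finger_force: 0.0
```

>>> {"api": "apply_moves", "payload": {"targets": [0.35,0,0,0,0,0,0,0.7,0,0,0,0,0,0,1,0.03,0,0,0,0,0]}}

```text
time_s: 11.6
tcp_pos: [0.5307, -0.0495, 0.2197]
ee_rot: [-2.19, -2.247, 0.003]
contact_force: [0.2, -0.2, -0.2]
width: 0.504
finger_force: 0.0
```

>>> {"api": "apply_moves", "payload": {"targets": [0.25,0,0,0,0,-0.25,0,0.5,0,0,0,0,-0.5,0,0.75,0.03,0,0,0,-0.75,0,1,0.03,0,0,0,-1,0]}}

```text
time_s: 12.0
tcp_pos: [0.5317, 0.0298, 0.2197]
ee_rot: [-1.526, -2.742, 0.002]
contact_force: [-0.1, -0.2, -0.6]
width: 0.5
finger_force: 0.0
```

>>> {"api": "apply_moves", "payload": {"targets": [0.22,0.12,0,0,0,-0.25,0,0.44,0.25,0,0,0,-0.5,0,0.66,0.38,0,0,0,-0.75,0,0.87,0.5,0,0,0,-1,0]}}

```text
time_s: 12.4
tcp_pos: [0.5292, 0.1099, 0.2196]
ee_rot: [-0.764, -3.043, 0.002]
contact_force: [1.2, 0.0, 0.1]
width: 0.502
finger_force: 0.0
```

>>> {"api": "apply_moves", "payload": {"targets": [0.12,0.22,0,0,0,-0.25,0,0.25,0.44,0,0,0,-0.5,0,0.38,0.66,0,0,0,-0.75,0,0.5,0.87,0,0,0,-1,0,0.5,0.87,0,0,0,-1,0,0.5,0.87,0,0,0,-1,0]}}

```text
time_s: 13.0
tcp_pos: [0.5276, 0.1891, 0.2202]
ee_rot: [0.039, -3.138, 0.002]
contact_force: [-0.2, -1.2, -1.1]
width: 0.502
finger_force: 0.0
```

Run:
```python
from h import *
p,d,i=cam('wrist'); cv2.imwrite('pics/w4.png',p)
hsv=cv2.cvtColor(p,cv2.COLOR_BGR2HSV)
r=cv2.inRange(hsv,(0,150,60),(6,255,255))|cv2.inRange(hsv,(172,150,60),(180,255,255))
v,u=np.nonzero(r); P=np.array([dep(i,d,a,b) for a,b in zip(u,v)])
t=P[(P[:,2]>.122)&(P[:,2]<.14)]; print(len(t),np.median(t,0).round(4),t.min(0).round(4),t.max(0).round(4))
w=np.array([onz(i,a,b,.129)[:2] for a,b,q in zip(u,v,P) if .122<q[2]<.14],np.float32); print(cv2.minAreaRect(w))
plan([.537,.189,.115],np.radians(91.8))
```

```text
615 [0.5349 0.1878 0.1293] [0.5251 0.181  0.1224] [0.547  0.1947 0.1316]
((0.5350687503814697, 0.18791541457176208), (0.023513011634349823, 0.01339093130081892), 1.8528759479522705)
t 13.05 tcp [0.5278 0.1887 0.2206] F [-0.2 -1.1 -0.6] w 0.0422 ff 0.0 q [ 0.22  0.28  1.59 -0.    1.27 -1.38]
tool x [-1.    -0.024  0.002] y [-0.024  1.    -0.001] z [-0.002 -0.001 -1.   ]
shift frac [-0.118  0.003  1.319]
turn frac [-0.002 -0.005 -0.013]
turn frac [-7.000e-03  3.000e-03  5.987e+00]
```

View pics/w4.png

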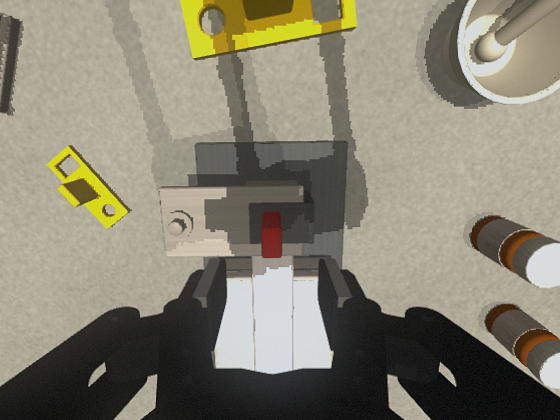

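The wrist view shows the bare red knob at (272,235), the stub at (178,222) and the keeper gone. The knob measures (0.535, 0.188). I go down and grip it.

>>> {"api": "apply_moves", "payload": {"targets": [-0.05,-0.01,0.3,0,0,0,0,-0.1,-0.01,0.6,0,0,0,0,-0.1,-0.01,0.8,0,0,0,0,-0.1,-0.01,0.8,0,0,0,0]}}

```text
time_s: 13.45
tcp_pos: [0.5347, 0.1872, 0.1551]
ee_rot: [0.037, -3.135, 0.003]
contact_force: [-0.1, -0.7, 0.6]
width: 0.501
finger_force: 0.0
```

>>> {"api": "apply_moves", "payload": {"targets": [0,0,0.2,0,0,0,0,0,0,0.4,0,0,0,0,0,0,0.5,0,0,0,0,0,0,0.5,0,0,0,0,0,0,0.5,0,0,0,-0.5,0,0,0.5,0,0,0,-1,0,0,0.5,0,0,0,-1,0,0,0.5,0,0,0,-1,0,0,0.5,0,0,0,-1], "squeeze": 70}}

```text
time_s: 14.35
tcp_pos: [0.5372, 0.1888, 0.119]
ee_rot: [-0.042, 3.139, 0.0]
contact_force: [-0.6, -0.6, 6.5]
width: 0.157
finger_force: 68.8
```

```bash
python3 -c "
from h import *
plan([.536,.201,.116])"
```

```text
t 14.35 tcp [0.5372 0.1888 0.119 ] F [-0.6 -0.6  6.5] w 0.0134 ff 68.8 q [ 0.22  0.38  1.72 -0.    1.04 -1.38]
tool x [-1.    -0.026 -0.002] y [-0.026  1.    -0.   ] z [ 0.002  0.    -1.   ]
shift frac [0.011 0.153 0.038]
```

>>> {"api": "apply_moves", "payload": {"targets": [0,0.04,0,0,0,0,-1,0,0.08,0,0,0,0,-1,0,0.12,0,0,0,0,-1,0,0.16,0,0,0,0,-1,0,0.16,0,0,0,0,-1,0,0.16,0,0,0,0,-1]}}

```text
time_s: 14.95
tcp_pos: [0.5368, 0.1992, 0.119]
ee_rot: [-0.043, 3.14, -0.007]
contact_force: [0.3, -7.3, 7.0]
width: 0.156
finger_force: 69.3
```

>>> {"api": "apply_moves", "payload": {"targets": [0,0.02,0,0,0,0,-1,0,0.035,0,0,0,0,-1,0,0.035,0,0,0,0,-1,0,0.035,0,0,0,0,-1]}}

```text
time_s: 15.35
tcp_pos: [0.5367, 0.2016, 0.119]
ee_rot: [-0.043, 3.14, -0.008]
contact_force: [-0.6, -8.5, 6.6]
width: 0.156
finger_force: 69.4
```

>>> {"api": "apply_moves", "payload": {"targets": [-0.012,0,-0.062,0,0.038,0,-1,-0.026,0,-0.124,0,0.076,0,-1,-0.04,0,-0.185,0,0.115,0,-1,-0.056,0,-0.246,0,0.153,0,-1,-0.056,0,-0.246,0,0.153,0,-1]}}

```text
time_s: 15.85
tcp_pos: [0.541, 0.2012, 0.1372]
ee_rot: [0.041, -3.06, 0.012]
contact_force: [0.5, -8.6, -1.7]
width: 0.156
finger_force: 68.3
```

>>> {"api": "apply_moves", "payload": {"targets": [-0.016,0,-0.078,0,0.048,0,-1,-0.033,0,-0.155,0,0.095,0,-1,-0.052,0,-0.231,0,0.143,0,-1,-0.074,0,-0.307,0,0.191,0,-1,-0.098,0,-0.382,0,0.239,0,-1,-0.123,0,-0.457,0,0.286,0,-1,-0.15,0,-0.531,0,0.334,0,-1,-0.179,0,-0.604,0,0.382,0,-1,-0.21,0,-0.677,0,0.43,0,-1,-0.242,0,-0.749,0,0.477,0,-1,-0.242,0,-0.749,0,0.477,0,-1,-0.242,0,-0.749,0,0.477,0,-1,-0.242,0,-0.749,0,0.477,0,-1,-0.242,0,-0.749,0,0.477,0,-1]}}

```text
time_s: 17.25
tcp_pos: [0.5645, 0.2015, 0.195]
ee_rot: [0.036, -2.81, 0.017]
contact_force: [-1.3, -8.9, -0.5]
width: 0.155
finger_force: 68.4
```

Run:
```python
from h import *
p,d,i=cam('scene')
plan([.54,.2,.2])
cv2.imwrite('pics/s2.png',cv2.resize(p[90:350,60:460],None,fx=2,fy=2))
```

```text
t 17.3 tcp [0.5645 0.2015 0.195 ] F [-1.2 -9.1 -0.1] w 0.0132 ff 68.4 q [ 0.2   0.52  1.32  0.05  1.64 -1.4 ]
tool x [-0.945 -0.023  0.325] y [-0.027  1.    -0.007] z [-0.325 -0.016 -0.946]
shift frac [ 0.31  -0.011  0.04 ]
```

View pics/s2.png

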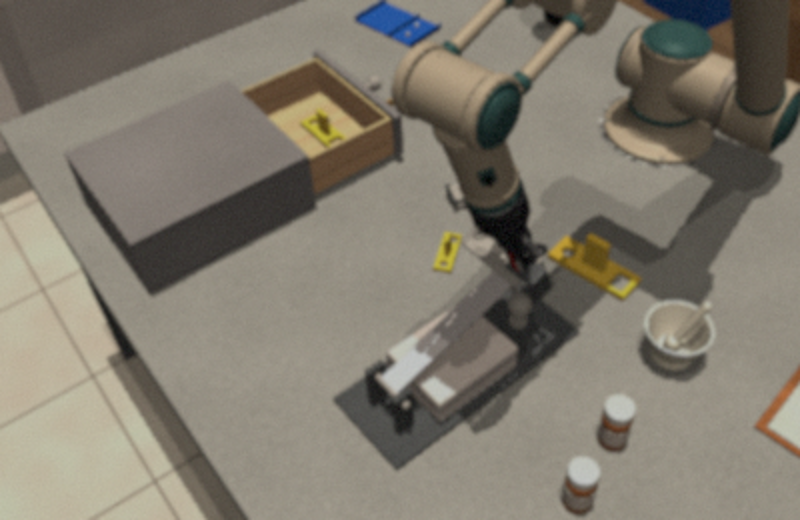

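The scene view shows the bar raised and tilted with the knob still in the jaws (515,262). The ball is bare at (518,305), the keeper is in the drawer at (322,125), and the bottles and mortar are untouched. I hand it in.

```bash
python3 -c "
from h import *
print(np.abs(bot.get_obs()['dq']).max().round(4)); print(bot.finish_job())"
```

```text
0.0019
the job is handed in; nothing more can be done
None
```

The job is handed in at about 17 s: the keeper link is released in the lock drawer, the latch is drawn, and the arm is holding the bar still, about 80 mm up (tilt about 0.33 rad); no verdict came back.

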